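# Open the ear-cone soaking jar and set its basket out on the instrument tray

## Robot

A 6-joint arm with a two-finger parallel gripper is mounted at the origin on the work surface. World frame = base frame: x ahead of the robot, y to its left, z up, the work surface at z = 0. Lengths are in mm, angles in rad, forces in N, time in s.
With the tool pointing down it reaches from about 300 to 775 mm from the base axis. Payload 14.6 kg.
Tool frame: the origin (TCP) lies between the finger pads; the fingertips stand 25 mm ahead of it and the grasp point (between the pads) lies 6 mm ahead of it; z points along the fingers, y is the line along which they close (so a half turn about z gives the same grasp; the last joint's range is limited). The gripper opens to 94 mm and grips with 3 to 60 N. Pads are 16 mm wide; open, the fingers measure 119 mm over their backs; the gripper's body (75 mm by 177 mm) begins 78 mm behind the grasp point.
Start: joints at [1.211, 0.3, 1.521, -0, 1.321, -0.067], TCP at [158.746, 526.582, 206.946] pointing down, gripper open.
Joint ranges: [-3.03, 3.03], [-0.79, 2.21], [0.23, 2.52], [-1.04, 4.18], [0, 3.07], [-2.55, 2.55]. Speed limits (rad/s): [2.22, 2.22, 2.57, 3.14, 3.14, 3.14].

## Interface

Orientations are given as [roll, pitch, yaw] about the fixed x, y, z axes, in that order (R = Rz(yaw) Ry(pitch) Rx(roll)).
In Python, from cell import manip gives the robot as it stands. The module is installed in compiled form; this text tells all that it offers.
- The arm moves only by the tool step_arm, never from a script. Its argument "series" is one flat list of numbers, 5 for each row, row after row: the shift along the world's x, y, z in mm, then the turn about the world's z in rad, then the closure, from 0 (fully open) to 1 (shut). In form: [dx, dy, dz, spin, jaw, dx, dy, dz, spin, jaw, ...]. A call has 1 to 20 rows; each row shifts and turns the commanded pose from where the row before left it; what a row does not reach is not made up. A row lasts 1/8 s, in which the tool goes at most 62.5 mm and 10.7 degrees, less where a joint would pass 70% of its speed; a pose out of reach is approached as far as the arm can. A call is refused whole if a number of a shift passes 62.5 or a number of a turn 0.188, either way. A call with a gripper value outside its range is refused whole. The fingers move at their own pace and stop on an object; "squeeze" is the grip in N (left out, the last holds). Time passes only in rows, so rows that do not move let the fingers close. It gives the time, the measured TCP pose, the force, the opening and the grip force at its end, in the units of the state.
- manip.read_state(): the state, without advancing time (a new reading comes with each control period).
- manip.camera(name): name is "side" or "top" or "wrist"; returns (picture, depth): 400x640x3 uint8, blue, green, red; 400x640 float32, mm along the optical axis (not along the pixel's ray), 0 where there is no reading.
- manip.camera_info(name): a dict with "fovy" (degrees; the focal length in pixels is half the picture's height over the tangent of half this angle, whatever the lens; pixels are square), "cx", "cy" (the principal point, pixels), "eye" and "orientation" of the camera in the world. Camera axes: x right, y down, z forward; pixel columns grow to the right and rows downward; lengths in mm; the calibration is good to about 2 mm. The wrist camera is an equidistant fisheye: a pixel r from the principal point sees the ray r / f radians off the axis. A picture is of the moment at which its call begins: read the wrist's pose just before it. camera_info takes no time and is no camera call; for the wrist camera it gives the pose at the moment of the call.
- manip.sign_off(): hands the job in; it is judged then, once.
The state is a dict: "clock": time; "joints": joint angles; "qd": joint speeds; "effort": joint torques, N m; "eef_pos": TCP position; "eef_rot": TCP orientation; "wrist_force": force on the tool from outside, world axes, zero at the start; "moment": the same for the moment, N m; "finger_gap": finger opening in mm; "finger_force": force on a finger pad.
Only numpy, scipy, OpenCV 4.12 (cv2) and the standard library are available. Lean on these libraries where they do the work, as an engineer would, in place of code of your own. Each camera call takes 0.05 s, during which the arm holds its last target. There are 200 camera calls.

## Task

Unscrew the deep white lid of the soaking jar (it takes more than half a turn, so twist, take a fresh grip and twist again until it is free), lift it off and set it down in the steel instrument tray, right way up. Next lift the basket of ear cones out of the jar by the knob on its stem and stand it upright in the tray next to the lid. Put both down on the bare floor of the tray instead of dropping them, let go, and leave everything else where it is.

Things in the scene. Friction and masses are not known exactly. Their poses are not given: they have to be found in the camera images.
- jar: Clear glass soaking jar, 72 mm across, clamped in a steel holder on a square foot plate 116 mm wide screwed to the bench: it neither turns nor shifts. Origin: on the bench under the middle of the jar; z up along its axis. Shoulder 85 mm above the bench, with a black rubber seal to 88 mm; above it a threaded neck 48 mm across (55 mm over the threads), rim at 110 mm. Inner floor at 10 mm.
- jar_mouth (a point): Centre of the jar's open mouth, level with the rim, 110 mm above the bench. The mouth is 44 mm wide.
- lid: The lid's frame: origin at the middle of its lower edge, z up. Right-hand thread: turned counter-clockwise seen from above it rises 18 mm per turn and comes free after about 0.6 turn (3.7 to 3.9 rad), 11 mm up; pulled earlier, the thread holds it. A springy seal makes the first sixth of a turn stiffer (0.1 to 0.2 N m); then it turns easily and stays where it is left.
- lid_mid (a point): Deep white ribbed screw lid on the jar: round cap 64 mm across, 61 mm high, 70 g, hollow and open below. Point: on its axis, half-way up (30.5 mm from edge and top), 118.5 mm above the bench while closed. Can be gripped across any diameter. Must be raised over 60 mm from closed before it moves sideways, to clear the basket's knob, which stands up inside it.
- basket: The basket's frame: origin at the middle of its underside, z up. It stands loose on the jar's floor, in the middle.
- basket_mid (a point): Grey plastic basket with slotted sides and three black ear cones in it (they stay in), in the jar: 39 mm across, 58 mm deep, with an upright steel stem 5 mm thick in its middle and a grip knob on top; 134 mm high in all, 90 g, bottom-heavy. Point: on its axis, half-way up, 67 mm above its underside.
- basket_knob (a point): Middle of the basket's grip knob, an upright grey cylinder 14 mm across and 22 mm high, on the axis 123 mm above the basket's underside. In the jar it spans 12 to 34 mm above the rim (hidden by the lid until that is off).
- tray: Rectangular stainless steel instrument tray that does not shift on the bench, 250 mm along its own x, 340 mm along its own y, wall 22 mm high and 3 mm thick. Origin: on the bench under its middle. Its floor is 3 mm above the bench. Free floor in the half towards its -x side; forceps and a tape roll lie along its +x side.
- forceps_mid (a point): Bystander lying in the tray: steel artery forceps 135 mm long along its y, 41 mm over the finger rings, 6 mm thick. Point: its middle.
- tape_mid (a point): Bystander lying in the tray: roll of white paper tape, 60 mm across, 25 mm high. Point: its centre, half-way up.
- dropper_mid (a point): Bystander behind the jar: slim white dropper bottle 34 mm across, 98 mm high. Point: half-way up.
- cotton_jar_mid (a point): Bystander behind the jar: squat glass jar with a low steel cap, 72 mm across, 85 mm high. Point: half-way up.
- spray_mid (a point): Bystander at the left of the bench: white spray bottle with trigger head, 80 mm across, 206 mm high. Point: on its axis 80 mm above the bench.
- gallipot_mid (a point): Bystander at the right of the bench: small steel bowl 90 mm across, 45 mm high. Point: half-way up.

How it is judged:
By the outcome, as a careful person would: the job done as asked, in the order asked, and still so for the second after the job is handed in, with the robot touching nothing.
It also fails if it takes over 72 s, if anything falls off the work surface, if the arm or the gripper's body presses on something with over 40 N, if the wrist force passes 120 N, or if a joint passes its speed limit or range.

## Working session

There is one attempt and no reset: what is moved stays moved. The work goes in short steps, Python scripts to look and compute and a tool call to move; the robot and the scene stay as the last step left them, time stands still between calls to the robot, and variables do not carry over. Pictures are saved under pics/ and viewed, at most 10 in all, crops included, and the job is handed in when it is done.

Besides the shell and the picture viewer there is one more tool, called by a JSON object that holds its "op" and its "data". step_arm: Moves the arm, as the interface text tells. Its arguments: {"type":"object","properties":{"series":{"type":"array"},"squeeze":{"type":"number"}},"required":["series"]}

```bash
mkdir -p pics; cat > h.py <<'E'
import numpy as np, cv2
from cell import manip
from scipy.spatial.transform import Rotation as R
def info(n):
    i=manip.camera_info(n); return i
def rot(o):
    o=np.array(o,float)
    return o if o.shape==(3,3) else R.from_euler('xyz',o).as_matrix()
def px2w(n,i,u,v,d):
    f=200/np.tan(np.radians(i['fovy'])/2)
    x,y=u-i['cx'],v-i['cy']
    if n=='wrist':
        r=np.hypot(x,y); t=r/f; k=np.tan(t)/r if r>0 else 1/f
        c=np.array([x*k,y*k,1.])*d
    else: c=np.array([x/f,y/f,1.])*d
    return np.array(i['eye'])+rot(i['orientation'])@c
def cloud(n,i,D):
    f=200/np.tan(np.radians(i['fovy'])/2)
    v,u=np.mgrid[0:400,0:640]; x=(u-i['cx'])/f;y=(v-i['cy'])/f
    P=np.stack([x*D,y*D,D],-1)
    return P@rot(i['orientation']).T+np.array(i['eye'])
E
python3 - <<'E'
from h import *
print(manip.read_state())
for n in('side','top'):
    i=info(n);print(n,i)
    p,d=manip.camera(n); cv2.imwrite(f'pics/{n}0.png',p); np.save(f'{n}0.npy',d); print((d>0).mean())
E
```

```text
{'clock': 0.0, 'joints': array([ 1.21138428e+00,  3.00449407e-01,  1.52161153e+00,  7.01157805e-06,
        1.32064811e+00, -6.66103999e-02]), 'qd': array([ 0.00029421,  0.00138381, -0.00196951,  0.00100651,  0.00023587,
       -0.00096766]), 'effort': array([ 1.85030731e-03, -5.31810451e+01, -3.52742565e+01,  7.09202746e-02,
        2.43278418e-02, -1.22214001e-04]), 'eef_pos': array([158.66460891, 526.34571034, 206.38533602]), 'eef_rot': array([-3.14047919e+00, -8.10848167e-05,  2.84878923e+00]), 'wrist_force': array([0.32129155, 0.42121281, 0.27401707]), 'moment': array([-0.04080391, -0.04536325,  0.03924762]), 'finger_force': 0.0, 'finger_gap': 93.67959579454185}
side {'fovy': 47.53793849337464, 'cx': 317.35410266110654, 'cy': 199.91230581791015, 'eye': array([-129.15408561, -732.41319219,  912.70246525]), 'orientation': array([-2.22222773,  0.01435314, -0.8195961 ])}
0.9959453125
top {'fovy': 46.87576999480007, 'cx': 319.38317162102317, 'cy': 194.8269296726889, 'eye': array([ 473.07589258,   -3.60281816, 1607.51016121]), 'orientation': array([-3.0409462 , -0.00648672, -1.55550463])}
0.99597265625
```

View pics/top0.png

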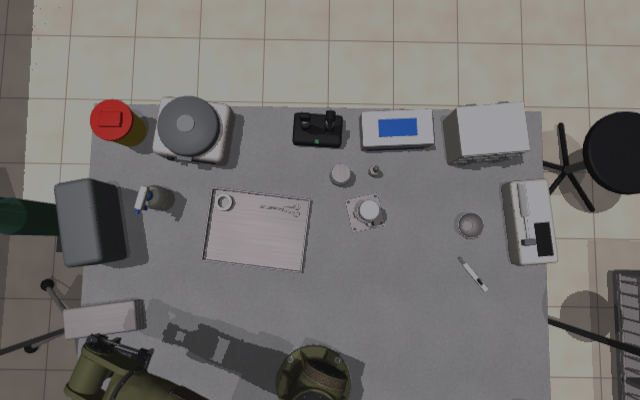

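View pics/side0.png

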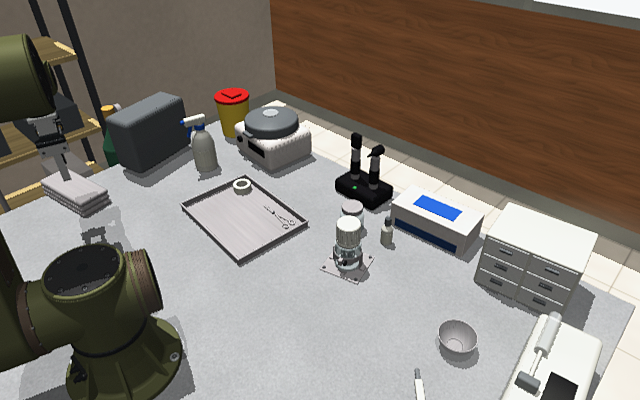

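The top picture shows the lid at about (369,211) and the tray with corners (212,190), (311,200), (303,271), (204,260). The tape is at (224,202) and the forceps at (280,210). The dropper (376,171) and the cotton jar (341,175) stand behind the jar.

```bash
python3 - <<'E'
from h import *
for n,lid in(('top',(369,211)),('side',(348,225))):
    i=info(n); d=np.load(f'{n}0.npy'); P=cloud(n,i,d)
    u,v=lid; W=P[v-40:v+40,u-40:u+40].reshape(-1,3)
    z=P[v,u,2]; print(n,'lid px',P[v,u])
    m=(W[:,2]>135)&(W[:,2]<160)
    c=W[m]; 
    c=c[np.hypot(*(c[:,:2]-P[v,u,:2]).T)<60]; print(len(c),'mean',c.mean(0),'min',c.min(0),'max',c.max(0), 'circ',cv2.minEnclosingCircle(c[:,:2].astype(np.float32)))
i=info('top');P=cloud('top',i,np.load('top0.npy'))
for nm,u,v in(('floor',240,240),('bench',400,300),('tape',217,202),('forc',275,210),('drop',376,171),('cotton',341,175)): print(nm,P[v,u])
# tray corners: intersect at z=22
for u,v in((212,190),(311,200),(303,271),(204,260)):
    a=px2w('top',i,u,v,1000.);e=np.array(i['eye']);k=(22-e[2])/(a[2]-e[2]);print('corner',e+k*(a-e))
i=info('side');e=np.array(i['eye'])
for u,v in((181,208),(244,178),(307,225),(240,261)):
    a=px2w('side',i,u,v,1000.);k=(22-e[2])/(a[2]-e[2]);print('side corner',e+k*(a-e))
print('wrist',info('wrist'))
E
```

```text
top lid px [ 571.69551779 -169.12157251  146.15754427]
322 mean [ 577.11005868 -169.32666986  148.72920242] min [ 545.91627543 -201.22327511  135.28421821] max [ 607.09754043 -137.43381766  159.51471563] circ ((577.7373046875, -169.56851196289062), 32.26233673095703)
side lid px [ 567.26742427 -174.96123129  152.34366205]
410 mean [ 570.94135112 -173.01078726  149.42034225] min [ 543.59971851 -201.67496515  135.23307438] max [ 606.40962863 -135.29022766  156.23801627] circ ((574.377197265625, -168.44883728027344), 34.00400924682617)
floor [473.91016067 260.8757803    0.82964684]
bench [ 277.68151226 -293.4056823    -0.29353193]
tape [602.11154184 338.69343066  31.45501286]
forc [579.71823123 142.21144465   2.66563267]
drop [ 711.41724868 -200.08360049   75.17516322]
cotton [694.74996892 -82.2251509   83.40830421]
corner [644.1713617  359.54542437  22.        ]
corner [614.93771833  17.20665472  22.        ]
corner [372.40875774  40.23138438  22.        ]
corner [404.37057774 377.44971187  22.        ]
side corner [394.64599808 368.19946419  22.        ]
side corner [637.46082502 349.06668123  22.        ]
side corner [603.82988739  12.33173388  22.        ]
side corner [370.04284552  43.33601046  22.        ]
wrist {'fovy': 65.70646984690485, 'cx': 322.13801307683144, 'cy': 197.13662817915557, 'eye': array([ 90.9758791 , 546.0595609 , 384.02807394]), 'orientation': array([2.89505040e+00, 7.83644836e-04, 1.27873040e+00])}
```

{"op": "step_arm", "data": {"series": [13, -22, 3, -0.08, 0, 26, -43.5, 3, -0.16, 0, 26, -43.5, 3, -0.16, 0, 26, -43.5, 3, -0.16, 0, 26, -43.5, 3, -0.16, 0, 26, -43.5, 3, -0.16, 0, 26, -43.5, 3, -0.16, 0, 26, -43.5, 3, -0.16, 0, 26, -43.5, 3, -0.16, 0, 26, -43.5, 3, -0.16, 0, 26, -43.5, 3, -0.16, 0, 26, -43.5, 3, -0.16, 0, 26, -43.5, 3, -0.16, 0, 26, -43.5, 3, -0.16, 0, 26, -43.5, 3, -0.16, 0, 26, -43.5, 3, -0.16, 0, 14, -21.5, 3, -0.08, 0, 0, 0, 0, 0, 0], "squeeze": 45}}

```text
clock: 2.35
eef_pos: [575.9, -170.6, 257.0]
eef_rot: [-3.141, 0.001, 0.287]
wrist_force: [-0.3, 0.6, -0.2]
finger_gap: 93.9
finger_force: 0.0
```

```bash
python3 - <<'E'
from h import *
s=manip.read_state();print({k:np.round(s[k],3) for k in('clock','joints','eef_pos','eef_rot')})
i=info('wrist');print(i);p,d=manip.camera('wrist');cv2.imwrite('pics/w1.png',p);np.save('w1.npy',d)
E
```

```text
{'clock': np.float64(2.35), 'joints': array([-0.349,  0.385,  1.292, -0.   ,  1.466,  0.935]), 'eef_pos': array([ 575.899, -170.58 ,  256.997]), 'eef_rot': array([-3.141e+00,  1.000e-03,  2.870e-01])}
{'fovy': 65.70646984690485, 'cx': 322.13801307683144, 'cy': 197.13662817915557, 'eye': array([ 643.14706473, -151.54096309,  434.47999188]), 'orientation': array([ 2.89569026e+00,  4.63451619e-04, -1.28308654e+00])}
```

View pics/w1.png

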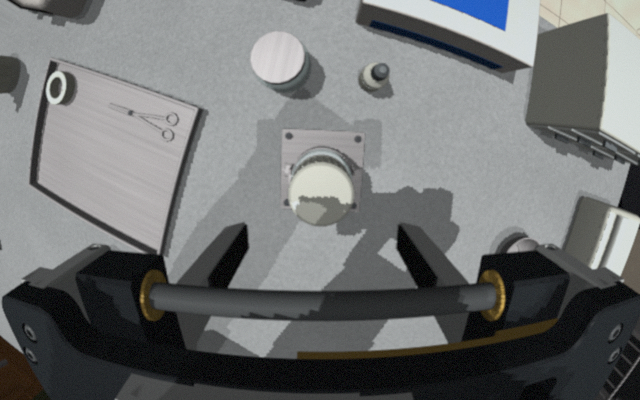

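The wrist picture shows the lid at about (322,193) between the open fingers, at (235,235) and (410,240), with the foot plate behind it at (282–365,130–205).

```bash
cat >> h.py <<'E'
def wcloud(i,D):
    f=200/np.tan(np.radians(i['fovy'])/2)
    v,u=np.mgrid[0:400,0:640]; x=u-i['cx'];y=v-i['cy'];r=np.hypot(x,y)+1e-9
    k=np.tan(r/f)/r
    return np.stack([x*k*D,y*k*D,D],-1)@rot(i['orientation']).T+np.array(i['eye'])
E
python3 - <<'E'
from h import *
i=info('wrist');P=wcloud(i,np.load('w1.npy'))
W=P[140:240,270:375].reshape(-1,3)
for lo,hi in((140,160),(143,155),(110,160)):
    c=W[(W[:,2]>lo)&(W[:,2]<hi)]
    c=c[np.hypot(c[:,0]-576,c[:,1]+169)<45]
    print(len(c),np.median(c[:,2]),np.percentile(c,[2,98],axis=0)[:,:2].round(1),cv2.minEnclosingCircle(c[:,:2].astype(np.float32)))
print('plate',[P[v,u].round(1) for u,v in((289,136),(357,135))])
E
```

```text
3394 149.0730230221455 [[ 548.1 -197.1]
 [ 605.2 -140.4]] ((575.8656005859375, -169.51849365234375), 32.74449920654297)
3356 149.0814304325574 [[ 548.  -197.1]
 [ 604.7 -140.4]] ((575.5033569335938, -169.38978576660156), 32.544071197509766)
3579 149.01967706281812 [[ 548.2 -196.9]
 [ 606.6 -140. ]] ((575.7344360351562, -168.89967346191406), 33.034156799316406)
plate [array([ 609.9, -112. ,    4.3]), array([ 638.2, -201.9,    5. ])]
```

{"op": "step_arm", "data": {"series": [0, 1.4, -20, 0, 0, 0, 0, -25, 0, 0, 0, 0, -25, 0, 0, 0, 0, -25, 0, 0, 0, 0, -21, 0, 0, 0, 0, -15, 0, 0, 0, 0, 0, 0, 0.2, 0, 0, 0, 0, 1, 0, 0, 0, 0, 1, 0, 0, 0, 0, 1, 0, 0, 0, 0, 1, 0, 0, 0, 0, 1], "squeeze": 35}}

```text
clock: 3.9
eef_pos: [576.1, -168.3, 127.7]
eef_rot: [3.141, -0.001, 0.289]
wrist_force: [1.7, -1.3, 5.1]
finger_gap: 63.4
finger_force: 35.0
```

{"op": "step_arm", "data": {"series": [0, 0, 0.2, 0.08, 1, 0, 0, 0.4, 0.14, 1, 0, 0, 0.4, 0.14, 1, 0, 0, 0.4, 0.14, 1, 0, 0, 0.4, 0.14, 1, 0, 0, 0.4, 0.14, 1, 0, 0, 0.4, 0.14, 1, 0, 0, 0.4, 0.14, 1, 0, 0, 0.4, 0.14, 1, 0, 0, 0.4, 0.14, 1, 0, 0, 0.4, 0.14, 1, 0, 0, 0.4, 0.14, 1, 0, 0, 0.4, 0.14, 1, 0, 0, 0.4, 0.14, 1, 0, 0, 0.4, 0.14, 1, 0, 0, 0.2, 0.06, 1, 0, 0, 0, 0, 1]}}

```text
clock: 6.02
eef_pos: [575.5, -168.1, 132.7]
eef_rot: [-3.141, -0.001, 2.388]
wrist_force: [0.2, -2.8, -0.9]
finger_gap: 63.3
finger_force: 35.0
```

```bash
python3 - <<'E'
from h import *
s=manip.read_state();print({k:np.round(s[k],3) for k in('clock','joints','eef_pos','eef_rot','wrist_force','moment','finger_gap')})
E
```

```text
{'clock': np.float64(6.025), 'joints': array([-0.345,  0.476,  1.456, -0.   ,  1.21 , -1.163]), 'eef_pos': array([ 575.514, -168.073,  132.713]), 'eef_rot': array([-3.141e+00, -1.000e-03,  2.388e+00]), 'wrist_force': array([ 0.199, -2.792, -0.866]), 'moment': array([-0.474,  0.126, -0.001]), 'finger_gap': np.float64(63.335)}
```

{"op": "step_arm", "data": {"series": [0, 0, 0, 0, 0.05, 0, 0, 0, 0, 0.05, 0, 0, 0, 0, 0.05, 0, 0, 0, -0.1, 0.05, 0, 0, 0, -0.17, 0.05, 0, 0, 0, -0.17, 0.05, 0, 0, 0, -0.17, 0.05, 0, 0, 0, -0.17, 0.05, 0, 0, 0, -0.17, 0.05, 0, 0, 0, -0.17, 0.05, 0, 0, 0, -0.17, 0.05, 0, 0, 0, -0.17, 0.05, 0, 0, 0, -0.17, 0.05, 0, 0, 0, -0.17, 0.05, 0, 0, 0, -0.17, 0.05, 0, 0, 0, -0.13, 0.05, 0, 0, 0, 0, 1, 0, 0, 0, 0, 1, 0, 0, 0, 0, 1, 0, 0, 0, 0, 1], "squeeze": 30}}

```text
clock: 8.52
eef_pos: [575.8, -168.2, 133.1]
eef_rot: [3.141, -0.0, 0.29]
wrist_force: [0.6, -2.1, 2.2]
finger_gap: 64.0
finger_force: 30.0
```

{"op": "step_arm", "data": {"series": [0, 0, 0.2, 0.08, 1, 0, 0, 0.4, 0.14, 1, 0, 0, 0.4, 0.14, 1, 0, 0, 0.4, 0.14, 1, 0, 0, 0.4, 0.14, 1, 0, 0, 0.4, 0.14, 1, 0, 0, 0.4, 0.14, 1, 0, 0, 0.4, 0.14, 1, 0, 0, 0.4, 0.14, 1, 0, 0, 0.4, 0.14, 1, 0, 0, 0.4, 0.14, 1, 0, 0, 0.4, 0.14, 1, 0, 0, 0.4, 0.14, 1, 0, 0, 0.4, 0.14, 1, 0, 0, 0.4, 0.14, 1, 0, 0, 0.4, 0.06, 1, 0, 0, 1, 0, 1, 0, 0, 3, 0, 1, 0, 0, 4, 0, 1, 0, 0, 0, 0, 1]}}

```text
clock: 11.02
eef_pos: [576.1, -167.7, 147.7]
eef_rot: [3.141, 0.001, 2.389]
wrist_force: [-0.1, -0.4, -0.8]
finger_gap: 63.9
finger_force: 30.0
```

```bash
python3 - <<'E'
from h import *
s=manip.read_state();print({k:np.round(s[k],3) for k in('clock','joints','eef_pos','eef_rot','wrist_force','moment','finger_gap')})
E
```

```text
{'clock': np.float64(11.025), 'joints': array([-3.450e-01,  4.610e-01,  1.441e+00,  1.000e-03,  1.239e+00,
       -1.163e+00]), 'eef_pos': array([ 576.089, -167.716,  147.749]), 'eef_rot': array([3.141e+00, 1.000e-03, 2.389e+00]), 'wrist_force': array([-0.091, -0.382, -0.774]), 'moment': array([-0.113,  0.054,  0.01 ]), 'finger_gap': np.float64(63.879)}
```

{"op": "step_arm", "data": {"series": [0, 0, 10, 0, 1, 0, 0, 20, 0, 1, 0, 0, 20, 0, 1, 0, 0, 20, 0, 1, 0, 0, 0, 0, 1, -5, 15, 0, 0, 1, -10, 30, 0, 0, 1, -10, 39, 0, 0, 1, -10, 39, 0, 0, 1, -10, 39, 0, 0, 1, -10, 39, 0, 0, 1, -10, 39, 0, 0, 1, -10, 39, 0, 0, 1, -10, 39, 0, 0, 1, -10, 39, 0, 0, 1, -10, 35, 0, 0, 1, -10, 25, 0, 0, 1, -5, 12, 0, 0, 1, 0, 0, 0, 0, 1]}}

```text
clock: 13.4
eef_pos: [455.2, 261.3, 216.7]
eef_rot: [-3.141, -0.0, 2.39]
wrist_force: [0.1, 0.2, -0.4]
finger_gap: 63.5
finger_force: 30.0
```

```bash
python3 - <<'E'
from h import *
s=manip.read_state();print({k:np.round(s[k],3) for k in('clock','joints','eef_pos','eef_rot','wrist_force')})
i=info('wrist');p,d=manip.camera('wrist');cv2.imwrite('pics/w2.png',p);np.save('w2.npy',d)
p,d=manip.camera('side');cv2.imwrite('pics/s2.png',cv2.resize(p[120:320,120:440],None,fx=2.5,fy=2.5));np.save('s2.npy',d)
P=wcloud(i,np.load('w2.npy'));np.save('P2.npy',P)
E
```

```text
{'clock': np.float64(13.4), 'joints': array([ 0.451,  0.236,  1.578, -0.   ,  1.328, -0.368]), 'eef_pos': array([455.152, 261.278, 216.724]), 'eef_rot': array([-3.141, -0.   ,  2.39 ]), 'wrist_force': array([ 0.087,  0.221, -0.424])}
```

View pics/w2.png

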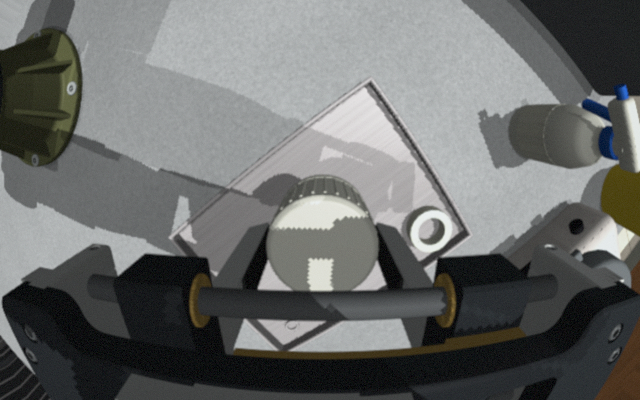

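View pics/s2.png

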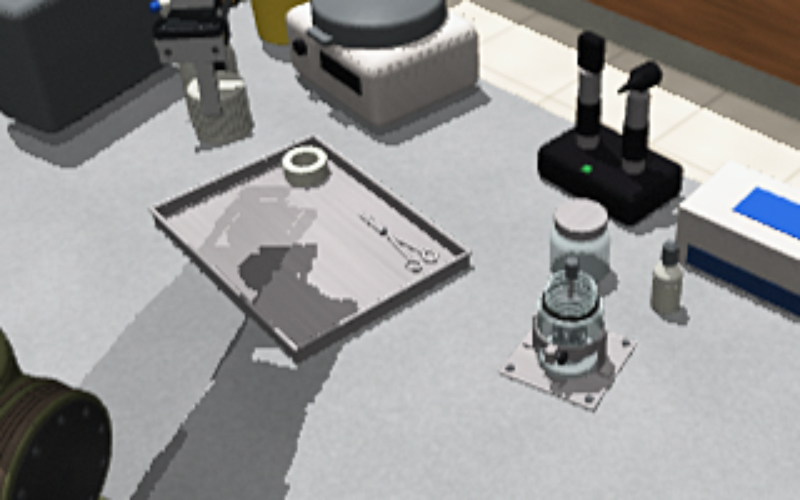

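The wrist picture shows the lid gripped upright, with tray corners at (370,82), (175,237) and (467,235) and the tape at (431,230). In the side crop the jar is open and the knob stands at (572,265). I'll check the tray corners and the knob position.

```bash
python3 - <<'E'
from h import *
i=info('wrist');e=np.array(i['eye'])
for u,v in((370,82),(175,237),(467,235)):
    a=px2w('wrist',i,u,v,500.);k=(22-e[2])/(a[2]-e[2]);print((e+k*(a-e)).round(1))
P=np.load('P2.npy');print('tape',P[230,418],P[212,431])
i=info('side');P=cloud('side',i,np.load('s2.npy'))
u,v=120+int(572/2.5),120+int(265/2.5);W=P[v-10:v+10,u-8:u+8].reshape(-1,3)
c=W[(W[:,2]>118)&(W[:,2]<150)&(abs(W[:,0]-576)<30)&(abs(W[:,1]+169)<30)];print(len(c),c.mean(0),c.min(0),c.max(0))
a=px2w('side',i,348.8,225,500.);e=np.array(i['eye']);k=(133-e[2])/(a[2]-e[2]);print((e+k*(a-e)).round(1))
E
```

```text
[408.2 382.4  22. ]
[373.8  54.   22. ]
[650.3 354.   22. ]
tape [600.62753053 306.72896728   3.08806029] [580.63714229 334.84936352  28.73138503]
45 [ 574.97844469 -169.7892352   138.85295987] [ 568.75141463 -175.58075203  119.89333619] [ 583.82508403 -161.62639915  149.45423505]
[ 586.4 -162.3  133. ]
```

{"op": "step_arm", "data": {"series": [0, 0, -15, 0, 1, 0, 0, -30, 0, 1, 0, 0, -30, 0, 1, 0, 0, -30, 0, 1, 0, 0, -30, 0, 1, 0, 0, -20, 0, 1, 0, 0, -9, 0, 1, 0, 0, -4, 0, 1, 0, 0, -2, 0, 1, 0, 0, -1, 0, 1, 0, 0, 0, 0, 1]}}

```text
clock: 14.88
eef_pos: [455.9, 261.1, 46.5]
eef_rot: [3.141, 0.0, 2.389]
wrist_force: [0.3, 0.4, -0.6]
finger_gap: 63.5
finger_force: 30.0
```

{"op": "step_arm", "data": {"series": [0, 0, -1.5, 0, 1, 0, 0, -1, 0, 1, 0, 0, -0.8, 0, 1, 0, 0, 0, 0, 1]}}

```text
clock: 15.38
eef_pos: [455.7, 261.0, 43.1]
eef_rot: [3.142, -0.0, 2.389]
wrist_force: [-1.7, 0.1, 3.9]
finger_gap: 63.8
finger_force: 30.0
```

{"op": "step_arm", "data": {"series": [0, 0, 0, 0, 0.25, 0, 0, 0, 0, 0.1, 0, 0, 0, 0, 0, 0, 0, 0, 0, 0, 0, 0, 15, 0, 0, 0, 0, 35, 0, 0, 0, 0, 45, 0, 0, 5, -15, 45, 0, 0, 10, -35, 32, 0, 0, 15, -50, 0, 0, 0, 15, -55, 0, 0, 0, 15, -55, 0, 0, 0, 15, -55, 0, 0, 0, 15, -55, 0, 0, 0, 15, -55, 0, 0, 0, 10, -35, 0, 0, 0, 5, -20, 0, 0, 0, 0, 0, 0, 0, 0]}}

```text
clock: 17.62
eef_pos: [575.7, -169.3, 215.1]
eef_rot: [3.142, -0.0, 2.388]
wrist_force: [-0.7, 0.4, 0.0]
finger_gap: 94.0
finger_force: 0.0
```

```bash
python3 - <<'E'
from h import *
s=manip.read_state();print({k:np.round(s[k],3) for k in('clock','joints','eef_pos','eef_rot','wrist_force')})
i=info('wrist');p,d=manip.camera('wrist');cv2.imwrite('pics/w3.png',p);P=wcloud(i,d)
W=P.reshape(-1,3);m=(W[:,2]>137)&(W[:,2]<152)&(np.hypot(W[:,0]-576,W[:,1]+169)<25);c=W[m]
print(len(c),c.mean(0),c.min(0),c.max(0),cv2.minEnclosingCircle(c[:,:2].astype(np.float32)))
ids=np.argwhere(m.reshape(400,640));print(ids.mean(0))
i=info('side');p,d=manip.camera('side');P=cloud('side',i,d);W=P.reshape(-1,3)
c=W[(W[:,2]>30)&(W[:,2]<75)&(np.hypot(W[:,0]-456,W[:,1]-261)<60)];print('lid',c.min(0),c.max(0),c.mean(0))
cv2.imwrite('pics/s3.png',cv2.resize(p[120:320,120:440],None,fx=2.5,fy=2.5))
E
```

```text
{'clock': np.float64(17.625), 'joints': array([-0.347,  0.407,  1.359,  0.   ,  1.376, -1.164]), 'eef_pos': array([ 575.668, -169.348,  215.076]), 'eef_rot': array([ 3.142, -0.   ,  2.388]), 'wrist_force': array([-0.676,  0.427,  0.031])}
222 [ 575.12900369 -169.5804947   143.27413672] [ 568.59753741 -177.08305964  137.17547465] [ 583.00157333 -162.9807385   145.60012483] ((575.7574462890625, -169.92984008789062), 7.402276039123535)
[205.3963964  322.25225225]
lid [424.36894475 227.01763098  30.10976453] [490.24771873 292.06990019  73.37907883] [450.68930151 250.85438947  57.17299553]
```

View pics/w3.png

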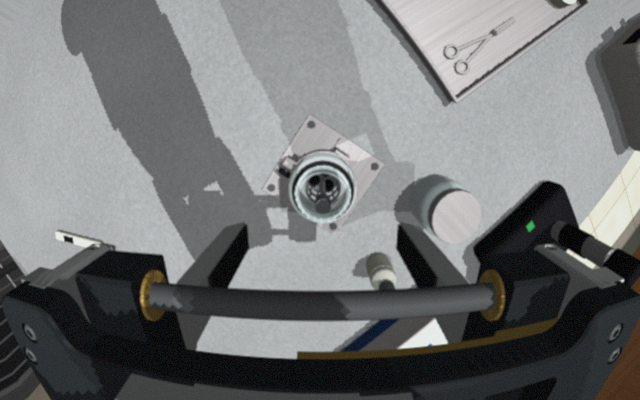

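View pics/s3.png

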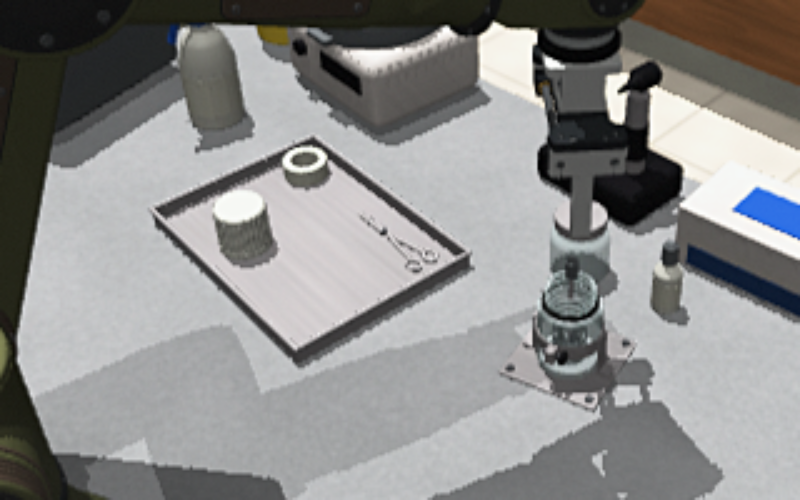

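The side crop shows the lid standing upright in the tray at (243,225). In the wrist picture the knob is at (322,205), inside the jar mouth.

{"op": "step_arm", "data": {"series": [0, -0.3, -15, 0, 0, 0, 0, -25, 0, 0.3, 0, 0, -20, 0, 0.5, 0, 0, -9, 0, 0.6, 0, 0, -4, 0, 0.6, 0, 0, 0, 0, 0.7, 0, 0, 0, 0, 1, 0, 0, 0, 0, 1, 0, 0, 0, 0, 1, 0, 0, 0, 0, 1, 0, 0, 0, 0, 1], "squeeze": 20}}

```text
clock: 19.1
eef_pos: [575.8, -169.3, 142.0]
eef_rot: [3.142, 0.0, 2.389]
wrist_force: [0.0, -0.2, 0.8]
finger_gap: 12.4
finger_force: 20.0
```

{"op": "step_arm", "data": {"series": [0, 0, 3, 0, 1, 0, 0, 6, 0, 1, 0, 0, 10, 0, 1, 0, 0, 13, 0, 1, 0, 0, 15, 0, 1, 0, 0, 15, 0, 1, 0, 0, 15, 0, 1, 0, 0, 15, 0, 1, 0, 0, 15, 0, 1, 0, 0, 10, 0, 1, 0, 0, 8, 0, 1, 0, 0, 0, 0, 1]}}

```text
clock: 20.6
eef_pos: [575.8, -169.3, 267.2]
eef_rot: [3.141, 0.0, 2.389]
wrist_force: [-0.2, -0.2, -0.3]
finger_gap: 12.4
finger_force: 20.0
```

{"op": "step_arm", "data": {"series": [-4, 10, 0, 0, 1, -8, 20, 0, 0, 1, -11, 28, 0, 0, 1, -13, 32, 0, 0, 1, -13, 32, 0, 0, 1, -13, 32, 0, 0, 1, -13, 32, 0, 0, 1, -13, 32, 0, 0, 1, -13, 32, 0, 0, 1, -12, 28, 0, 0, 1, -8, 22, 0, 0, 1, -5, 14, 0, 0, 1, -3, 7, 0, 0, 1, 0, 0, 0, 0, 1, 0, 0, 0, 0, 1]}}

```text
clock: 22.48
eef_pos: [446.9, 151.2, 266.8]
eef_rot: [-3.141, 0.0, 2.388]
wrist_force: [-0.2, 0.1, -1.4]
finger_gap: 12.0
finger_force: 20.0
```

```bash
python3 - <<'E'
from h import *
i=info('side');p,d=manip.camera('side');P=cloud('side',i,d);W=P.reshape(-1,3)
cv2.imwrite('pics/s4.png',cv2.resize(p[60:320,100:420],None,fx=2.3,fy=2.3))
for lo,hi in((140,165),(165,190),(130,200)):
    c=W[(W[:,2]>lo)&(W[:,2]<hi)&(np.hypot(W[:,0]-447,W[:,1]-152)<45)];print(len(c),c.min(0).round(1),c.max(0).round(1),c.mean(0).round(1))
E
```

```text
106 [427.6 129.3 140.1] [466.1 168.3 164.9] [445.2 145.6 150. ]
85 [427.8 130.7 165.1] [468.3 173.1 189.7] [446.1 148.  174.4]
255 [427.6 129.3 137.2] [468.3 173.1 198.7] [446.  147.2 166.6]
```

View pics/s4.png

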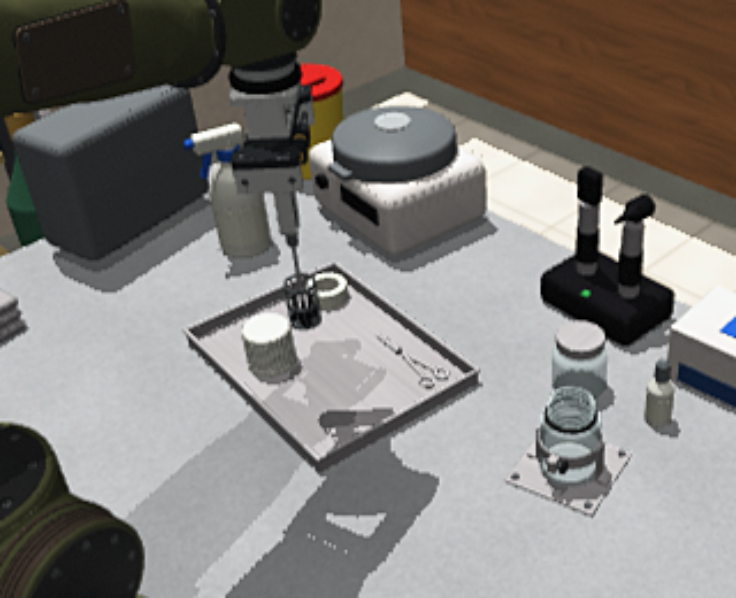

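The side picture shows the basket hanging from the gripper at (302,300), practically upright, with the jar empty. The next move lowers it.

{"op": "step_arm", "data": {"series": [0, 0, -8, 0, 1, 0, 0, -18, 0, 1, 0, 0, -22, 0, 1, 0, 0, -22, 0, 1, 0, 0, -20, 0, 1, 0, 0, -16, 0, 1, 0, 0, -10, 0, 1, 0, 0, -6, 0, 1, 0, 0, -3, 0, 1, 0, 0, -1.5, 0, 1, 0, 0, -1, 0, 1, 0, 0, 0, 0, 1]}}

```text
clock: 24.02
eef_pos: [446.8, 151.7, 139.5]
eef_rot: [3.141, 0.0, 2.389]
wrist_force: [0.3, 0.4, -0.7]
finger_gap: 12.2
finger_force: 20.0
```

{"op": "step_arm", "data": {"series": [0, 0, -1.5, 0, 1, 0, 0, -1, 0, 1, 0, 0, -0.7, 0, 1, 0, 0, 0, 0, 1]}}

```text
clock: 24.52
eef_pos: [446.7, 151.7, 136.1]
eef_rot: [-3.142, -0.0, 2.389]
wrist_force: [0.1, -0.1, -1.2]
finger_gap: 11.9
finger_force: 20.0
```

{"op": "step_arm", "data": {"series": [0, 0, -0.8, 0, 1, 0, 0, -0.6, 0, 1, 0, 0, 0, 0, 1]}}

```text
clock: 24.9
eef_pos: [446.9, 151.7, 134.9]
eef_rot: [3.141, 0.0, 2.389]
wrist_force: [-0.1, -0.1, 1.3]
finger_gap: 12.0
finger_force: 20.0
```

{"op": "step_arm", "data": {"series": [0, 0, -0.4, 0, 1, 0, 0, 0, 0, 0.84, 0, 0, 0, 0, 0.78, 0, 0, 0, 0, 0.65, 0, 0, 0, 0, 0.5, 0, 0, 0, 0, 0.5, 0, 0, 10, 0, 0.5, 0, 0, 25, 0, 0.5, 0, 0, 35, 0, 0.4, 0, 0, 40, 0, 0.2, 0, 0, 30, 0, 0, 0, 0, 0, 0, 0]}}

```text
clock: 26.4
eef_pos: [447.3, 151.9, 276.9]
eef_rot: [3.138, 0.002, 2.389]
wrist_force: [0.2, -0.9, 0.5]
finger_gap: 82.7
finger_force: 0.0
```

```bash
python3 - <<'E'
from h import *
i=info('side');p,d=manip.camera('side');P=cloud('side',i,d);W=P.reshape(-1,3)
cv2.imwrite('pics/s5.png',cv2.resize(p[120:320,120:440],None,fx=2.5,fy=2.5))
for n,x,y,lo,hi in(('bask',447,152,10,55),('knob',447,152,110,150),('lid',456,261,20,75)):
    c=W[(W[:,2]>lo)&(W[:,2]<hi)&(np.hypot(W[:,0]-x,W[:,1]-y)<45)];print(n,len(c),c.min(0).round(1),c.max(0).round(1),c.mean(0).round(1))
E
```

```text
bask 158 [414.2 111.   10. ] [486.3 194.7  54.2] [445.9 147.4  28.6]
knob 44 [439.9 144.3 111.8] [454.1 157.7 141.7] [446.6 149.8 130.3]
lid 457 [424.4 226.5  20.6] [488.6 294.8  71.7] [450.  249.9  53.4]
```

View pics/s5.png

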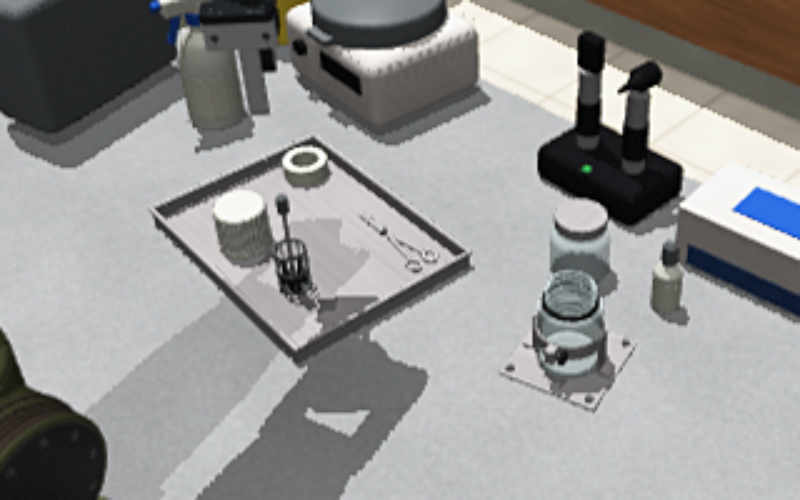

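The basket stands upright at (290,265) next to the lid at (243,225). The gripper is clear, and nothing else has moved.

```bash
python3 -c "
from cell import manip
print(manip.sign_off())"
```

```text
the job is handed in; nothing more can be done
None
```

I unscrewed the lid in two grips and set it right way up in the tray, then stood the basket upright next to it; both are released, nothing else was moved, and I handed the job in at about 26 s.

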